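# Squeeze a primed door offcut in the bench bar clamp and hold it

### The job

Close the bench bar clamp on the small primed door offcut: pump its trigger until the sprung pad has pushed the offcut up against the fixed end plate, then squeeze on gently until the pad is about half-way in on its springs, never nearly all the way, or the primer is crushed. Work the jaw by the trigger only, keep off the bar, jaw and offcut, and leave everything else on the bench where it is. The job ends holding: finish with the trigger still held squeezed and the offcut still gripped.

Things in the scene. Friction and masses are not known exactly. Their poses are not given: they have to be found in the camera images.
- clamp: Bench-mounted one-hand bar clamp, fixed to the bench; its place and heading vary. Origin on the bench surface; x runs along the bar, from the trigger end to the fixed end plate; z up. Dark steel bed plate 320 x 90 x 12 mm (x -130 to +190). Trigger housing: two grey cheeks at x -82 to -38, 50 mm wide, top at z 134.
- anvil_face (a point): Middle of the clamping face of the fixed end plate, which looks to the clamp's -x; it lies at clamp (165, 0, 40) mm. The plate is 20 mm thick, 74 mm wide, top at z 78 mm.
- bar: Steel ratchet bar 180 x 20 x 12 mm with a grey jaw plate (12 x 56 x 60 mm) at its front, sliding along the clamp's x. Origin on the bar axis, 40 mm above the bench, at the back of the jaw plate. A full pump advances it about 12 mm (teeth every 6 mm, so part of a stroke can be idle, the first above all). It stays when the trigger returns, but under load it gives back the last stroke.
- pad_face (a point): Middle of the front face of the sprung pad (black rubber plate 10 x 48 x 44 mm), 40 mm ahead of the bar's origin when the pad is free.
- pad (a joint): How far the pad is pushed in against its spring towards the jaw plate: 0 free, 0.016 m fully in, 1 N per mm. About 0.008 is half-way; above 0.014 the primer is crushed.
- block: The work: loose cream-primed door offcut with a groove along the clamp's x in its top, 50 mm along the clamp's x, 60 mm wide, 56 mm tall, standing on the clamp's bed between pad and end plate; origin at the centre of its underside, z up. About 0.16 kg.
- trigger_press (a point): Where to press the trigger: top middle of the black trigger paddle (78 mm along the clamp's x, 34 mm wide), about 146 mm above the bench at rest. It is pressed straight down from above.
- trigger (a joint): Trigger angle: 0 released, 0.34 rad fully squeezed (end stop). Axis along the clamp's y through clamp (-60, 0, 112) mm, 92 mm ahead of the press point, which goes down about 31 mm and back about 6 mm in a full squeeze. Takes 2 N at first, about 6 N at the end, up to 15 N with the pad squeezed; a spring returns it.
- offcut: Bystander: flat cream door offcut 110 x 60 x 22 mm, loose.
- brush: Bystander: paint brush 200 mm, lying.
- sander: Bystander: cork sanding block 100 x 55 x 34 mm.
- tin: Bystander: metal paint tin, diameter 84 mm, 110 mm tall.
- jar: Bystander: glass jar, diameter 70 mm, 90 mm tall.
- respirator: Bystander: half-mask respirator with two filters, about 170 mm wide, 70 mm tall.
- hinge: Bystander: steel cup hinge, about 75 mm long.
Not all that is in view belongs to the job. There is more than one size of the block; the job needs the middle-sized.

How it is judged:
By the outcome, as a careful person would: the job done as asked, in the order asked, and still so for the second after the job is handed in, while the arm keeps its last pose, push and grip.
It also fails if it takes over 54 s, if anything falls off the work surface, if the arm or the gripper's body presses on something with over 40 N, if the wrist force passes 120 N, or if a joint passes its speed limit or range.

### The arm

A 7-joint arm with a two-finger parallel gripper is mounted at the origin on the work surface. World frame = base frame: x ahead of the robot, y to its left, z up, the work surface at z = 0. Lengths are in mm, angles in degrees, forces in N, time in s.
With the tool pointing down it reaches from about 425 to 1025 mm from the base axis. Payload 3.6 kg.
Tool frame: the origin (TCP) lies on the centre line of the jaws, within the pads' length; the fingertips stand 19 mm ahead of it and the grasp point (between the pads) is the TCP; z points along the fingers, y is the line along which they close (so a half turn about z gives the same grasp; the last joint's range is limited). The gripper opens to 85 mm and grips with 20 to 120 N. Pads are 22 mm wide; open, the fingers measure 114 mm over their backs; the gripper's body (76 mm by 85 mm) begins 54 mm behind the grasp point. The pads swing forward as they close: fully open they stand 13 mm farther back than shut.
Start: joints at [-69.185, 33.873, 2.773, 92.16, -1.908, 54.013, -1.931], TCP at [319.778, 650.67, 212.402] pointing down, gripper open.
Joint ranges: [-153.93, 153.93], [-27.13, 128.08], [-72.61, 78.16], [10.71, 143.7], [-87.88, 267.88], [4.46, 118.87], [-176.78, 176.78]. Speed limits (degrees/s): [147.25, 147.25, 180, 180, 180, 180, 180].

### API

Orientations are given as [roll, pitch, yaw] about the fixed x, y, z axes, in that order (R = Rz(yaw) Ry(pitch) Rx(roll)).
In Python, from bench import arm gives the robot as it stands. The module is installed in compiled form; this text tells all that it offers.
- The arm moves only by the tool arm_command, never from a script. Its argument "moves" is a list of rows, each a list of 7 numbers: the shift along the tool's x, y, z in mm, then the turn, a rotation vector about the tool's x, y, z in rad, then the gripper's target within -1 to 1 (fully open at 1, half-way at 0, shut at -1). A call has 1 to 12 rows; each row is the pose to reach, as a shift and turn from the pose commanded when the call began, along the tool's axes at that moment; what a row does not reach only later rows make up. A row lasts 1/12 s, in which the tool goes at most 41.7 mm and 7.16 degrees, less where a joint would pass 70% of its speed; a pose out of reach is approached as far as the arm can. A call with a gripper value outside its range is refused whole. The fingers move at their own pace and stop on an object; "newtons" is the grip in N (left out, the last holds). Time passes only in rows, so rows that repeat a pose let the fingers close. It gives the time, the measured TCP pose, the force, the opening and the grip force at its end, in the units of the state.
- arm.sense(): the state, without advancing time (a new reading comes with each control period).
- arm.get_image(name): name is "scene" or "top"; returns a dict with "pixels" (480x640x3 uint8, red, green, blue), "range_z" (480x640 float32, mm along the optical axis (not along the pixel's ray), 0 where there is no reading), "fx", "fy", "cx", "cy" (pixels), "rvec" (rotation vector, rad) and "tvec" (3), from world to camera coordinates, as OpenCV has them. Camera axes: x right, y down, z forward; pixel columns grow to the right and rows downward; lengths in mm; the calibration is good to about 2 mm. A picture is of the moment at which its call begins.
- arm.finish_job(): hands the job in; it is judged then, once.
The state is a dict: "time": time; "joint_positions": joint angles; "dq": joint speeds; "joint_efforts": joint torques, N m; "tool_pos": TCP position; "tcp_rot": TCP orientation; "contact_force": force on the tool from outside, world axes, zero at the start; "ft_torque": the same for the moment, N m; "finger_gap": finger opening in mm; "gripper_force": force on a finger pad.
Only numpy, scipy, OpenCV 4.12 (cv2) and the standard library are available. Lean on these libraries where they do the work, as an engineer would, in place of code of your own. Each camera call takes 0.05 s, during which the arm holds its last target. There are 200 camera calls.

## Working session

There is one attempt and no reset: what is moved stays moved. The work goes in short steps, Python scripts to look and compute and a tool call to move; the robot and the scene stay as the last step left them, time stands still between calls to the robot, and variables do not carry over. Pictures are saved under pics/ and viewed, at most 10 in all, crops included, and the job is handed in when it is done.

Besides the shell and the picture viewer there is one more tool, called after "Request:" by a JSON object that holds its "fn" and its "kwargs". arm_command: Moves the arm, as the interface text tells. Its arguments: {"type":"object","properties":{"moves":{"type":"array","items":{"type":"array","items":{"type":"number"}}},"newtons":{"type":"number"}},"required":["moves"]}

```bash
mkdir -p pics
cat > h.py <<'E'
import numpy as np, cv2
from bench import arm
def grab(n,save=None):
    d=arm.get_image(n)
    if save: cv2.imwrite(save,d["pixels"][:,:,::-1])
    return d
def world(d,u,v,r=2):
    z=d["range_z"][v-r:v+r+1,u-r:u+r+1]; z=np.median(z[z>0])
    p=np.array([(u-d["cx"])/d["fx"]*z,(v-d["cy"])/d["fy"]*z,z])
    R=cv2.Rodrigues(np.array(d["rvec"],float))[0]
    return R.T@(p-np.ravel(d["tvec"]))
def cloud(d):
    z=d["range_z"]; v,u=np.mgrid[:480,:640]
    p=np.stack([(u-d["cx"])/d["fx"]*z,(v-d["cy"])/d["fy"]*z,z],-1)
    R=cv2.Rodrigues(np.array(d["rvec"],float))[0]
    return (p-np.ravel(d["tvec"]))@R
E
python3 - <<'E'
from h import *
grab("scene","pics/s1.png"); grab("top","pics/t1.png")
s=arm.sense(); print(s)
E
```

```text
{'time': 0.1, 'joint_positions': array([-69.18664013,  33.92024046,   2.76833162,  92.22998714,
        -1.90785472,  54.01224171,  -1.930977  ]), 'dq': array([-6.80402518e-02, -1.08321814e-01, -7.31422412e-02, -1.48003608e-01,
        8.17380141e-05, -3.81239063e-03, -3.93138223e-02]), 'joint_efforts': array([ 4.70906321e-03, -5.49999261e+01,  1.55324690e+00, -1.98823804e+01,
        9.71854693e-03,  3.79466263e-03,  1.38421387e-05]), 'tool_pos': array([319.40831841, 649.96454652, 211.35242181]), 'tcp_rot': array([-1.79883862e+02,  6.99036268e-03,  1.53833423e+02]), 'contact_force': array([-0.2594889 , -0.69962131, -0.64736323]), 'ft_torque': array([ 0.00707111, -0.0296968 ,  0.00511074]), 'gripper_force': 0.0, 'finger_gap': 85.37897045293147}
```

View pics/s1.png

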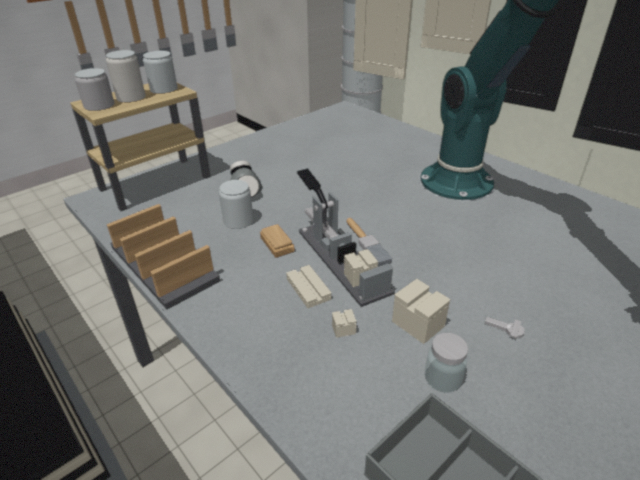

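View pics/t1.png

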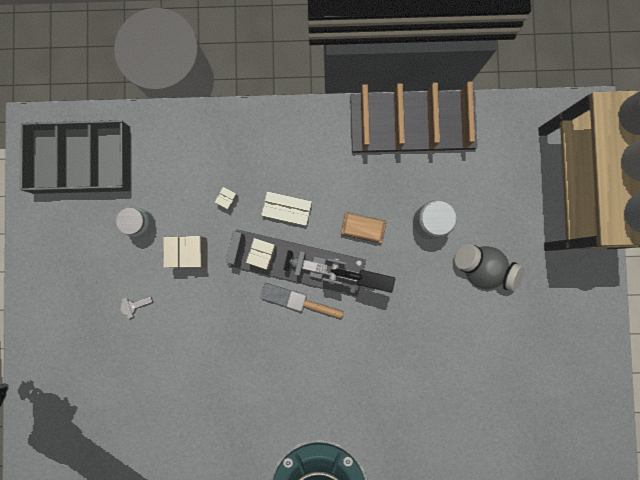

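The top view shows the clamp running from the paddle at about (377,281) to the end plate at (235,248), with the brush just below it. There are three grooved cream blocks: small (225,198), middle (261,253, on the clamp bed) and large (182,252). The flat piece at (287,208) is the bystander offcut. I choose the block on the bed and will check it in a crop.

Run:
```python
from h import *
d=grab("top"); 
im=d["pixels"][190:320,205:405,::-1]
cv2.imwrite("pics/c1.png",cv2.resize(im,None,fx=4,fy=4,interpolation=cv2.INTER_CUBIC))
P=cloud(d); px=d["pixels"].astype(int).sum(-1)
for n,(u,v) in dict(paddle=(378,282),paddleL=(365,278),paddleR=(390,284),blk=(258,256),end=(236,248),small=(222,199),large=(174,252)).items(): print(n,world(d,u,v,1).round(1))
# bed plate: z 8..16
v,u=np.mgrid[:480,:640]; roi=(u>220)&(u<400)&(v>220)&(v<300)
bed=P[roi&(P[...,2]>9)&(P[...,2]<16)&(px<260)][:,:2]
r=cv2.minAreaRect(bed.astype(np.float32)); print("bed",r, len(bed)); print(cv2.boxPoints(r))
pad=P[roi&(u>350)&(P[...,2]>136)]; r=cv2.minAreaRect(pad[:,:2].astype(np.float32)); print("pad",r,pad[:,2].min(),pad[:,2].max(),len(pad))
e=P[roi&(u<250)&(P[...,2]>70)]; r=cv2.minAreaRect(e[:,:2].astype(np.float32)); print("end",r)
b=P[roi&(u<280)&(px>520)&(P[...,2]>50)]; r=cv2.minAreaRect(b[:,:2].astype(np.float32)); print("blk",r)
```

```text
paddle [ 486.7 -141.4  145.8]
paddleL [ 495.8 -114.   142.9]
paddleR [ 481.9 -166.4  150.8]
blk [551.  123.8  68.2]
end [570.1 172.3  80. ]
small [688.2 209.3  40.2]
large [564.5 313.8  80.1]
bed ((560.95458984375, 27.658096313476562), (320.7816467285156, 144.59210205078125), 75.32842254638672) 830
[[ 450.3924  -109.19194]
 [ 590.26984 -145.81395]
 [ 671.5168   164.50813]
 [ 531.63934  201.13014]]
pad ((500.1122741699219, -96.80729675292969), (161.81158447265625, 33.88933563232422), 75.33202362060547) 136.19566547450347 1376.1314707592246 637
end ((546.9649658203125, 85.17462158203125), (214.1051025390625, 73.60150909423828), 74.8885498046875)
blk ((536.9369506835938, 63.771915435791016), (167.13516235351562, 58.048561096191406), 70.03323364257812)
```

View pics/c1.png

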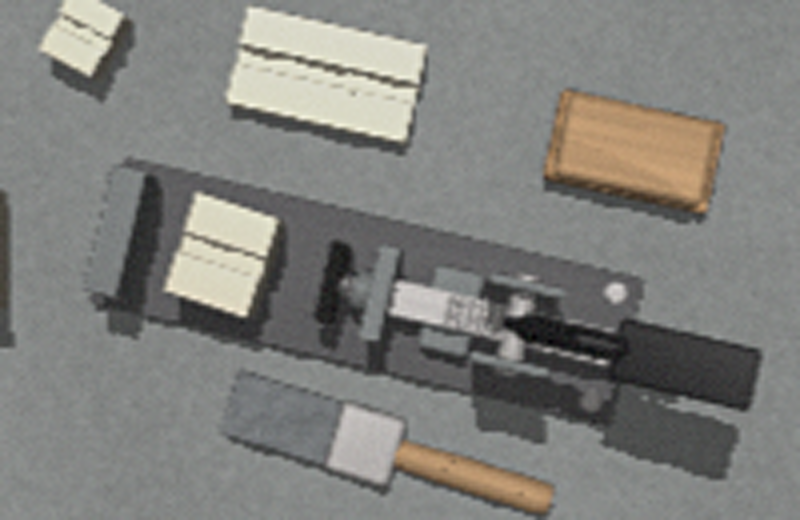

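The crop shows the chosen middle block on the bed, with gaps to both the pad and the end plate. The paddle is centred at crop (686,363), which is image (376.5,281). I'll refine the fit with the no-reading pixels excluded.

```bash
cat >> h.py <<'E'
def fit(d,show=True):
    P=cloud(d); ok=(d["range_z"]>0); px=d["pixels"].astype(int).sum(-1)
    v,u=np.mgrid[:480,:640]; roi=ok&(u>220)&(u<400)&(v>220)&(v<300)&(P[...,2]<170)
    return P,px,u,v,roi
E
python3 - <<'E'
from h import *
d=grab("top"); P,px,u,v,roi=fit(d)
M=lambda m:cv2.minAreaRect(P[m][:,:2].astype(np.float32))
Z=P[...,2]
print("paddle",M(roi&(u>360)&(Z>138)))
print("end",M(roi&(u<245)&(Z>70)))
print("blk",M(roi&(u<280)&(u>245)&(px>450)&(Z>48)))
print("bed",M(roi&(Z>8)&(Z<18)))
s=grab("scene"); print(s["fx"],s["tvec"],d["fx"],d["tvec"])
# clamp-frame estimate from end plate / paddle
a=np.radians(75.3); ex=np.array([np.cos(a),np.sin(a)]); ey=np.array([-ex[1],ex[0]])
o=np.array(M(roi&(u<245)&(Z>70))[0])-175*ex; print("o",o)
Q=P[...,:2]-o; cx=Q@ex; cy=Q@ey
for n,m in dict(end=roi&(Z>70)&(cx>140),blk=roi&(Z>55)&(Z<75)&(cx>75)&(cx<150)&(abs(cy)<32),pad=roi&(Z>45)&(Z<75)&(cx>-20)&(cx<80)&(abs(cy)<35),paddle=roi&(Z>136)&(cx<-100)).items():
    print(n,np.percentile(cx[m],[1,50,99]).round(1),np.percentile(cy[m],[1,50,99]).round(1),m.sum())
h,e=np.histogram(cx[roi&(Z>48)&(Z<80)&(abs(cy)<24)&(abs(cy)>12)&(cx>-40)],np.arange(-40,190,4)); print(dict(zip(e.astype(int).tolist(),h.tolist())))
E
```

```text
paddle ((489.28326416015625, -138.6817169189453), (75.61827850341797, 33.84915542602539), 74.66495513916016)
end ((572.1532592773438, 178.5021209716797), (20.935176849365234, 73.52517700195312), 75.93821716308594)
blk ((557.4125366210938, 119.09304809570312), (48.94426345825195, 58.749629974365234), 70.12593841552734)
bed ((540.3863525390625, 6.0572357177734375), (425.4983215332031, 186.29116821289062), 88.71788787841797)
471.04081538484166 [ 436.76987614 -155.40486776 1477.29664768] 570.6664586617278 [   8.91560451  595.53950505 1342.94908419]
o [527.74561898   9.23026424]
end [164.7 174.6 184.9] [-36.2   0.3  36.2] 297
blk [ 87.7 113.  138.4] [-30.1  -0.9  28.4] 556
pad [-18.1  22.9  53.6] [-25.6  -0.3  26.2] 365
paddle [-189.  -148.9 -101.8] [-16.7  -0.3  16.3] 611
{-40: 1, -36: 0, -32: 0, -28: 0, -24: 0, -20: 0, -16: 0, -12: 0, -8: 0, -4: 0, 0: 0, 4: 0, 8: 0, 12: 12, 16: 18, 20: 20, 24: 9, 28: 0, 32: 0, 36: 0, 40: 0, 44: 20, 48: 20, 52: 8, 56: 0, 60: 0, 64: 0, 68: 0, 72: 0, 76: 0, 80: 0, 84: 6, 88: 17, 92: 17, 96: 18, 100: 19, 104: 18, 108: 21, 112: 15, 116: 19, 120: 19, 124: 18, 128: 18, 132: 17, 136: 11, 140: 0, 144: 0, 148: 0, 152: 0, 156: 0, 160: 0, 164: 30, 168: 18, 172: 17, 176: 8, 180: 14, 184: 5}
```

Request:
{"fn": "arm_command", "kwargs": {"moves": [[-250,-317,0,0,0,0,-1],[-250,-317,0,0,0,0,-1],[-250,-317,0,0,0,0,-1],[-250,-317,0,0,0,0,-1],[-250,-317,0,0,0,0,-1],[-250,-317,0,0,0,0,-1],[-250,-317,0,0,0,0,-1],[-250,-317,0,0,0,0,-1],[-250,-317,0,0,0,0,-1],[-250,-317,0,0,0,0,-1],[-250,-317,0,0,0,0,-1],[-250,-317,0,0,0,0,-1]], "newtons": 40}}

```text
time: 1.25
tool_pos: [404.8, 253.9, 212.6]
tcp_rot: [180.0, 0.0, 153.6]
contact_force: [0.1, -0.2, 0.3]
finger_gap: 0.2
gripper_force: 0.0
```

Request:
{"fn": "arm_command", "kwargs": {"moves": [[-250,-316,0,0,0,-0.2,-1],[-250,-316,0,0,0,-0.2,-1],[-250,-316,0,0,0,-0.2,-1],[-250,-316,0,0,0,-0.2,-1],[-250,-316,0,0,0,-0.2,-1],[-250,-316,0,0,0,-0.2,-1],[-250,-316,0,0,0,-0.2,-1],[-250,-316,0,0,0,-0.2,-1],[-250,-316,0,0,0,-0.2,-1],[-250,-316,0,0,0,-0.2,-1],[-250,-316,0,0,0,-0.2,-1],[-250,-316,0,0,0,-0.2,-1]]}}

```text
time: 2.25
tool_pos: [490.8, -138.6, 212.4]
tcp_rot: [180.0, 0.1, 165.2]
contact_force: [-0.0, 0.3, 0.1]
finger_gap: -0.0
gripper_force: 0.0
```

Request:
{"fn": "arm_command", "kwargs": {"moves": [[0,0,25,0,0,0,-1],[0,0,25,0,0,0,-1],[0,0,25,0,0,0,-1]]}}

```text
time: 2.5
tool_pos: [488.6, -135.1, 186.5]
tcp_rot: [180.0, -0.2, 165.5]
contact_force: [-0.6, 0.4, -0.3]
finger_gap: 0.2
gripper_force: 0.0
```

Request:
{"fn": "arm_command", "kwargs": {"moves": [[0,0,15,0,0,0,-1],[0,0,22,0,0,0,-1],[0,-2,29,0,0,0,-1],[0,-4,36,0,0,0,-1],[0,-5,43,0,0,0,-1],[0,-6,47,0,0,0,-1],[0,-6,49,0,0,0,-1],[0,-6,49,0,0,0,-1]]}}

```text
time: 3.17
tool_pos: [487.5, -143.9, 138.0]
tcp_rot: [-180.0, -0.0, 165.3]
contact_force: [0.6, 0.2, 0.3]
finger_gap: 0.2
gripper_force: 0.0
```

```bash
cat >> h.py <<'E'
def meas():
    d=arm.get_image("top"); P,px,u,v,roi=fit(d); Z=P[...,2]
    a=np.radians(75.3); ex=np.array([np.cos(a),np.sin(a)]); ey=np.array([-ex[1],ex[0]])
    Q=P[...,:2]-[527.75,9.23]; cx=Q@ex; cy=Q@ey
    m=roi&(Z>48)&(Z<80)&(abs(cy)<22)&(abs(cy)>12)&(cx>0)&(cx<160)
    h,e=np.histogram(cx[m],np.arange(0,161,2)); g=h>2
    ed=np.flatnonzero(np.diff(np.r_[0,g.astype(int),0])); print("segments",(ed*2).reshape(-1,2).tolist())
    w=roi&(Z>50)&(Z<75)&(cx>60)&(cx<163)&(abs(cy)<36)&(px>330)
    if w.sum(): print("blk",np.percentile(cx[w],[1,99]).round(1),cv2.minAreaRect(Q[w].astype(np.float32)))
    s=arm.sense(); print(s["time"],s["tool_pos"].round(1),s["contact_force"].round(1))
    return d,cx,cy,Z,roi,px
E
python3 -c "
from h import *
meas()"
```

```text
segments [[14, 26], [44, 54], [86, 138]]
blk [ 88.8 138.6] ((29.72103500366211, 109.8932876586914), (50.034114837646484, 58.6934700012207), 70.28244018554688)
3.2167 [ 487.8 -143.9  138.3] [ 0.4 -0.1  0.9]
```

Run:
```python
from h import *
a=grab("top")["pixels"][230:330,290:430,::-1]; b=grab("scene")["pixels"][130:270,260:400,::-1]
cv2.imwrite("pics/c2.png",np.hstack([cv2.resize(a,(420,300)),cv2.resize(b,(300,300))]))
```

```text
(no output)
```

View pics/c2.png

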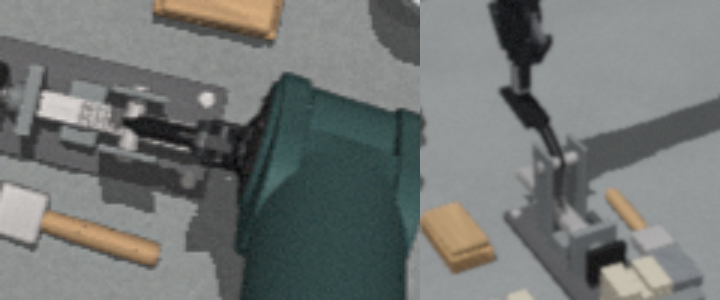

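The crop shows the fingertips directly over the paddle, which still looks at rest. I'll measure the heights.

Run:
```python
from h import *
d=grab("scene")
for u,v in [(306,165),(306,168),(306,171),(303,176),(309,176),(312,180),(316,185)]: print(u,v,world(d,u,v,0).round(1))
P=cloud(d); P[d["range_z"]==0]=0
m=(abs(P[...,0]-487)<20)&(abs(P[...,1]+143)<35)&(P[...,2]>90)&(P[...,2]<160)
v,u=np.nonzero(m); o=np.argsort(v)
for i in o[::4]: print(u[i],v[i],P[v[i],u[i]].round(0),d["pixels"][v[i],u[i]])
```

```text
306 165 [ 499.3 -132.9  185. ]
306 168 [ 499.3 -133.2  176.4]
306 171 [ 498.5 -134.6  167. ]
303 176 [ 498.7 -147.1  147.6]
309 176 [ 485.7 -138.5  146.1]
312 180 [ 491.5 -120.2  144.1]
316 185 [500.8 -94.4 144. ]
299 170 [ 491. -172.  152.] [ 96  99 101]
298 171 [ 496. -171.  152.] [68 69 69]
302 171 [ 487. -165.  151.] [61 63 62]
300 172 [ 495. -164.  151.] [30 31 34]
307 172 [ 491. -139.  159.] [73 75 76]
297 173 [ 500. -169.  148.] [87 89 90]
301 173 [ 496. -158.  151.] [34 35 36]
305 173 [ 497. -140.  159.] [77 78 78]
309 173 [ 476. -150.  147.] [50 50 51]
298 174 [ 501. -164.  147.] [67 69 69]
302 174 [ 496. -154.  149.] [32 33 37]
306 174 [ 486. -150.  147.] [44 47 48]
310 174 [ 478. -143.  148.] [27 27 29]
299 175 [ 502. -159.  147.] [65 66 68]
303 175 [ 496. -151.  148.] [34 35 39]
307 175 [ 485. -147.  145.] [22 21 23]
311 175 [ 480. -137.  148.] [30 28 32]
300 176 [ 505. -151.  148.] [47 48 47]
304 176 [ 498. -144.  148.] [32 32 36]
308 176 [ 488. -140.  146.] [23 17 23]
312 176 [ 481. -132.  147.] [31 33 31]
302 177 [ 504. -145.  148.] [27 30 33]
306 177 [ 496. -138.  148.] [26 28 30]
310 177 [ 488. -132.  147.] [27 24 23]
314 177 [ 478. -127.  145.] [64 66 65]
303 178 [ 501. -145.  144.] [33 35 38]
307 178 [ 496. -135.  146.] [33 36 37]
311 178 [ 489. -127.  146.] [22 23 24]
315 178 [ 479. -123.  144.] [83 86 88]
304 179 [ 504. -137.  145.] [39 40 41]
308 179 [ 496. -131.  144.] [35 36 37]
312 179 [ 488. -124.  144.] [25 23 26]
305 180 [ 503. -134.  143.] [32 32 35]
309 180 [ 496. -126.  143.] [38 39 40]
313 180 [ 490. -118.  144.] [35 35 35]
306 181 [ 505. -128.  143.] [32 34 36]
310 181 [ 498. -120.  144.] [35 34 35]
314 181 [ 490. -114.  143.] [20 22 27]
306 182 [ 506. -127.  141.] [37 36 38]
310 182 [ 502. -116.  144.] [30 28 32]
314 182 [ 493. -111.  143.] [41 38 41]
309 183 [ 505. -116.  143.] [35 33 35]
313 183 [ 498. -109.  142.] [31 31 36]
310 184 [ 506. -112.  142.] [35 38 39]
```

The fingertips measure about 155 mm high and the paddle top about 147 mm, so the real tip offset differs from the stated one and there is no contact yet. I'll find contact by force in small steps.

Request:
{"fn": "arm_command", "kwargs": {"moves": [[0,4,3,0,0,0,-1],[0,4,6,0,0,0,-1],[0,4,8,0,0,0,-1],[0,4,8,0,0,0,-1]]}}

```text
time: 3.7
tool_pos: [488.5, -139.6, 129.9]
tcp_rot: [-180.0, -0.1, 165.3]
contact_force: [-0.8, 0.4, 0.7]
finger_gap: 0.2
gripper_force: 0.0
```

Request:
{"fn": "arm_command", "kwargs": {"moves": [[0,0,2,0,0,0,-1],[0,0,4,0,0,0,-1],[0,0,6,0,0,0,-1],[0,0,6,0,0,0,-1]]}}

```text
time: 4.03
tool_pos: [488.9, -140.3, 124.2]
tcp_rot: [-180.0, 0.0, 165.3]
contact_force: [-0.3, -0.2, 1.1]
finger_gap: -0.5
gripper_force: 0.6
```

Request:
{"fn": "arm_command", "kwargs": {"moves": [[0,-1,3,0,0,0,-1],[0,-2,6,0,0,0,-1],[0,-2,8,0,0,0,-1],[0,-2,8,0,0,0,-1]]}}

```text
time: 4.37
tool_pos: [488.5, -142.2, 116.2]
tcp_rot: [-180.0, 0.0, 165.3]
contact_force: [-0.6, -0.2, 3.3]
finger_gap: -0.1
gripper_force: 1.6
```

```bash
cat >> h.py <<'E'
def paddle():
    d=arm.get_image("scene"); P=cloud(d); P[d["range_z"]==0]=0
    Q=P[...,:2]-[527.75,9.23]; a=np.radians(75.3); ex=np.array([np.cos(a),np.sin(a)])
    cx=Q@ex; cy=Q@np.array([-ex[1],ex[0]])
    m=(abs(cy)<14)&(P[...,2]>95)&(P[...,2]<160)
    print("paddle z at clamp x:",[(x,np.median(P[...,2][m&(abs(cx-x)<4)]).round(1),int((m&(abs(cx-x)<4)).sum())) for x in (-185,-175,-165,-135,-125,-115)])
E
python3 -c "
from h import *
meas();paddle()"
```

```text
segments [[16, 30], [46, 56], [86, 140]]
blk [ 89.  138.4] ((29.616296768188477, 109.55268859863281), (49.49869918823242, 58.82591247558594), 70.38493347167969)
4.4167 [ 488.5 -142.2  116.3] [-0.1 -1.7  3.7]
paddle z at clamp x: [(-185, np.float64(136.9), 9), (-175, np.float64(135.3), 5), (-165, np.float64(133.4), 1), (-135, np.float64(133.8), 22), (-125, np.float64(133.7), 18), (-115, np.float64(132.1), 20)]
```

Contact came at about TCP z 127, so the full squeeze should be near 96. I'll complete the first stroke.

Request:
{"fn": "arm_command", "kwargs": {"moves": [[0,-1,4,0,0,0,-1],[0,-2,8,0,0,0,-1],[0,-3,12,0,0,0,-1],[0,-3,16,0,0,0,-1],[0,-3,19,0,0,0,-1],[0,-3,19,0,0,0,-1]]}}

```text
time: 4.97
tool_pos: [487.8, -144.8, 96.9]
tcp_rot: [180.0, 0.0, 165.3]
contact_force: [0.2, -1.3, 6.1]
finger_gap: 0.1
gripper_force: 2.7
```

```bash
python3 -c "
from h import *
meas();paddle()"
```

```text
segments [[24, 38], [56, 66], [86, 140]]
blk [ 88.9 138.5] ((29.63046646118164, 110.00459289550781), (49.7138786315918, 58.89619445800781), 70.02752685546875)
5.0167 [ 487.8 -144.8   97.1] [-0.3 -0.6  5.1]
paddle z at clamp x: [(-185, np.float64(110.5), 4), (-175, np.float64(112.5), 3), (-165, np.float64(138.0), 18), (-135, np.float64(118.7), 14), (-125, np.float64(120.7), 9), (-115, np.float64(119.8), 18)]
```

Request:
{"fn": "arm_command", "kwargs": {"moves": [[0,3,-17,0,0,0,-1],[0,6,-34,0,0,0,-1],[0,6,-34,0,0,0,-1],[0,5,-29,0,0,0,-1],[0,4,-22,0,0,0,-1],[0,2,-15,0,0,0,-1],[0,1,-8,0,0,0,-1],[0,0,-3,0,0,0,-1],[0,0,1,0,0,0,-1],[0,0,1,0,0,0,-1]]}}

```text
time: 5.9
tool_pos: [488.2, -144.9, 95.1]
tcp_rot: [180.0, 0.0, 165.3]
contact_force: [1.8, -0.3, 5.5]
finger_gap: 0.1
gripper_force: 2.6
```

```bash
python3 -c "
from h import *
meas();paddle()"
```

```text
segments [[38, 50], [68, 78], [86, 140]]
blk [ 88.2 138.7] ((24.85354995727539, 96.3087158203125), (78.35648345947266, 58.771602630615234), 70.36894989013672)
5.95 [ 488.2 -144.9   95.4] [1.5 0.6 5.3]
paddle z at clamp x: [(-185, np.float64(108.3), 4), (-175, np.float64(110.4), 5), (-165, np.float64(137.1), 15), (-135, np.float64(117.2), 13), (-125, np.float64(119.2), 10), (-115, np.float64(119.3), 20)]
```

Request:
{"fn": "arm_command", "kwargs": {"moves": [[0,3,-17,0,0,0,-1],[0,6,-34,0,0,0,-1],[0,6,-34,0,0,0,-1],[0,5,-29,0,0,0,-1],[0,4,-22,0,0,0,-1],[0,2,-15,0,0,0,-1],[0,1,-8,0,0,0,-1],[0,0,-3,0,0,0,-1],[0,0,0,0,0,0,-1],[0,0,0,0,0,0,-1]]}}

```text
time: 6.83
tool_pos: [487.5, -144.6, 95.0]
tcp_rot: [180.0, -0.1, 165.3]
contact_force: [1.6, 0.3, 5.8]
finger_gap: -0.0
gripper_force: 3.0
```

```bash
python3 -c "
from h import *
meas()"
```

```text
segments [[50, 62], [78, 142]]
blk [ 60.5 140.3] ((24.686492919921875, 97.46247863769531), (82.0098876953125, 59.5216064453125), 72.75041198730469)
6.8833 [ 487.5 -144.6   95.2] [1.6 0.7 5.2]
```

Request:
{"fn": "arm_command", "kwargs": {"moves": [[0,3,-17,0,0,0,-1],[0,6,-34,0,0,0,-1],[0,6,-34,0,0,0,-1],[0,5,-29,0,0,0,-1],[0,4,-22,0,0,0,-1],[0,2,-15,0,0,0,-1],[0,1,-8,0,0,0,-1],[0,0,-3,0,0,0,-1],[0,0,0,0,0,0,-1],[0,0,0,0,0,0,-1]]}}

```text
time: 7.72
tool_pos: [487.5, -144.6, 94.9]
tcp_rot: [180.0, -0.1, 165.3]
contact_force: [1.2, 0.4, 7.2]
finger_gap: -0.2
gripper_force: 3.3
```

```bash
python3 -c "
from h import *
d=meas()[0]
cv2.imwrite('pics/c3.png',cv2.resize(d['pixels'][215:295,215:335,::-1],None,fx=6,fy=6,interpolation=cv2.INTER_CUBIC))"
```

```text
segments [[62, 74], [90, 152]]
blk [ 64.4 150.9] ((25.89569091796875, 103.8838119506836), (89.38011932373047, 59.608341217041016), 74.77635955810547)
7.7667 [ 487.5 -144.6   95.1] [1.5 0.7 5.8]
```

View pics/c3.png

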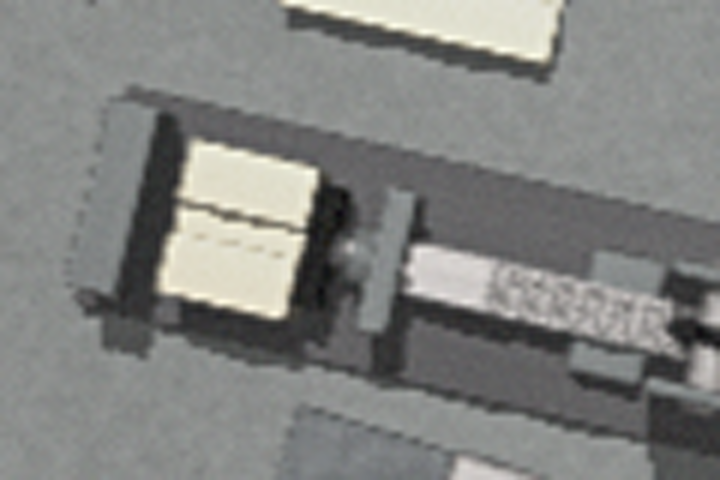

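The block is now square on the pad, at crop (240,230), with a gap of about 13 mm to the end plate at crop (155,200). One more full pump comes first, then a partial final squeeze.

Request:
{"fn": "arm_command", "kwargs": {"moves": [[0,3,-17,0,0,0,-1],[0,6,-34,0,0,0,-1],[0,6,-34,0,0,0,-1],[0,5,-29,0,0,0,-1],[0,4,-22,0,0,0,-1],[0,2,-15,0,0,0,-1],[0,1,-8,0,0,0,-1],[0,0,-3,0,0,0,-1],[0,0,0,0,0,0,-1],[0,0,0,0,0,0,-1]]}}

```text
time: 8.6
tool_pos: [487.6, -144.7, 94.9]
tcp_rot: [180.0, -0.1, 165.3]
contact_force: [0.6, 0.4, 6.4]
finger_gap: -0.2
gripper_force: 3.4
```

```bash
cat >> h.py <<'E'
def jaw():
    # sub-pixel edges: averaged height profile along clamp x
    B=[]
    for _ in range(4):
        d=arm.get_image("top"); P,px,u,v,roi=fit(d); Z=P[...,2]
        a=np.radians(75.3); ex=np.array([np.cos(a),np.sin(a)]); ey=np.array([-ex[1],ex[0]])
        Q=P[...,:2]-[527.75,9.23]; cx=Q@ex; cy=Q@ey; ay=abs(cy)
        mj=roi&(Z>60)&(Z<76)&(ay<26)&(ay>8)&(cx>30)&(cx<104)&(px<430)
        me=roi&(Z>70)&(cx>155)&(ay<33)
        mb=roi&(Z>50)&(Z<66)&(cx>60)&(cx<163)&(ay<30)&(px>450)
        B.append([cx[mj].mean(),cx[me].mean(),cx[mb].mean(),np.percentile(cx[mb],99)])
    B=np.mean(B,0); print("jaw mid %.1f end mid %.1f blk mid %.1f blk front %.1f"%tuple(B), "compression est %.1f"%(B[0]+34-(B[1]-60)))
E
python3 -c "
from h import *
meas();jaw()"
```

```text
segments [[74, 86], [102, 160]]
blk [ 74.8 162.3] ((27.24468994140625, 108.23811340332031), (102.33455657958984, 59.65327072143555), 75.58365631103516)
8.65 [ 487.5 -144.7   95. ] [0.7 1.  5. ]
jaw mid 80.8 end mid 173.5 blk mid 137.5 blk front 162.2 compression est 1.3
```

Request:
{"fn": "arm_command", "kwargs": {"moves": [[0,3,-17,0,0,0,-1],[0,6,-34,0,0,0,-1],[0,6,-34,0,0,0,-1],[0,6,-34,0,0,0,-1]]}}

```text
time: 9.18
tool_pos: [488.2, -138.7, 129.2]
tcp_rot: [180.0, -0.1, 165.3]
contact_force: [0.4, 0.4, -0.4]
finger_gap: -0.2
gripper_force: 0.0
```

```bash
python3 -c "
from h import *
meas();jaw();paddle()"
```

```text
segments [[74, 86], [102, 160]]
blk [ 75.7 162.2] ((27.43891143798828, 108.78742980957031), (100.99874877929688, 59.731719970703125), 75.85047149658203)
9.2333 [ 487.7 -138.7  128.8] [ 0.1 -0.3 -0.4]
jaw mid 80.7 end mid 173.5 blk mid 136.2 blk front 162.4 compression est 1.2
paddle z at clamp x: [(-185, np.float64(151.0), 6), (-175, np.float64(150.4), 3), (-165, np.float64(149.4), 6), (-135, np.float64(142.8), 26), (-125, np.float64(142.2), 16), (-115, np.float64(140.4), 28)]
```

Request:
{"fn": "arm_command", "kwargs": {"moves": [[0,-1,6,0,0,0,-1],[0,-2,10,0,0,0,-1],[0,-3,14,0,0,0,-1],[0,-4,17,0,0,0,-1],[0,-4,20,0,0,0,-1],[0,-4,20,0,0,0,-1],[0,-4,20,0,0,0,-1]]}}

```text
time: 10.07
tool_pos: [488.1, -143.2, 110.3]
tcp_rot: [-180.0, 0.0, 165.3]
contact_force: [-1.1, -0.2, 5.0]
finger_gap: -0.1
gripper_force: 2.5
```

```bash
python3 -c "
from h import *
meas();jaw();paddle()"
```

```text
segments [[78, 92], [104, 160]]
blk [ 77.7 162.2] ((27.339176177978516, 109.40603637695312), (100.25193786621094, 59.82910919189453), 75.46587371826172)
10.1167 [ 488.2 -143.2  110.4] [-1.8 -0.8  4.7]
jaw mid 84.5 end mid 173.2 blk mid 137.2 blk front 162.2 compression est 5.3
paddle z at clamp x: [(-185, np.float64(129.0), 9), (-175, np.float64(129.5), 4), (-165, np.float64(147.0), 7), (-135, np.float64(129.6), 15), (-125, np.float64(130.0), 18), (-115, np.float64(128.6), 20)]
```

Request:
{"fn": "arm_command", "kwargs": {"moves": [[0,0,2,0,0,0,-1],[0,-1,4,0,0,0,-1],[0,-1,6,0,0,0,-1],[0,-1,6,0,0,0,-1],[0,-1,6,0,0,0,-1]]}}

```text
time: 10.78
tool_pos: [487.9, -144.1, 104.7]
tcp_rot: [-180.0, 0.0, 165.3]
contact_force: [-1.4, -0.9, 6.8]
finger_gap: 0.3
gripper_force: 3.7
```

```bash
python3 -c "
from h import *
d=meas()[0];jaw()
cv2.imwrite('pics/c4.png',cv2.resize(d['pixels'][225:285,220:310,::-1],None,fx=8,fy=8,interpolation=cv2.INTER_CUBIC))"
```

```text
segments [[80, 94], [104, 160]]
blk [ 80.3 162.1] ((27.387380599975586, 109.38545227050781), (100.05426025390625, 59.77710723876953), 75.46141052246094)
10.8333 [ 487.9 -144.   104.7] [-1.8 -0.3  6.4]
jaw mid 87.2 end mid 173.4 blk mid 137.1 blk front 162.2 compression est 7.8
```

View pics/c4.png

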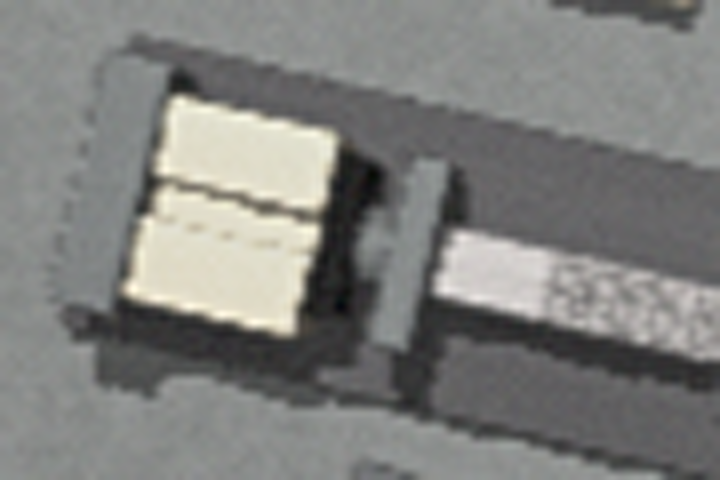

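The crop shows the block flush against the end plate, at crop (160,170). The pad is about half-way in: roughly 10–11 mm of spring gap is left at crop (375,245), so it is pushed in about 7–8 mm. The trigger is held, so I'm handing in.

```bash
python3 -c "
from h import *
print(arm.finish_job())"
```

```text
the job is handed in; nothing more can be done
None
```

I handed the job in with the trigger held squeezed and the middle-sized block gripped flush against the end plate; by camera measurement the pad is about 7–8 mm in, roughly half-way.

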